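Build the truck stand and open the cleaner

TASK

Get the cleaning stand ready for the toy truck: put the plain wooden riser squarely on the dark base plate, then the cork-topped riser squarely on that, cork side up, all edges flush. Then open the bottle of cleaner: press its red safety cap down, twist it anticlockwise until it comes free, lift it straight up and finish still holding it level in the gripper, about 10 cm above the bottle mouth. Leave the toy truck, the brush and the tin where they are.

Things in the scene. Friction and masses are not known exactly. Their poses are not given: they have to be found in the camera images.
- stand_base: Dark steel base plate of the stand, fixed to the bench: 110 (its x) by 56 (its y) by 18 mm thick. Origin at the centre of its underside, z up. Its position and yaw vary.
- wood_riser: Loose riser board of plain light wood, 110 (its x) by 56 (its y) by 18 mm thick, about 90 g, lying flat on the bench. Origin at the centre of its underside, z up. It may lie in either of two spots (swapped with the cork riser). Either way round on the pile will do.
- cork_riser: Loose riser board of the same size (110 x 56 x 18 mm, about 90 g), green underneath with a cork top, lying cork side up. Origin at the centre of its underside, z up. Either way round on the pile will do.
- bottle: Blue cleaner bottle, 84 mm diameter, fixed in a 112 mm square, 30 mm high wooden cradle; cannot move or turn. Origin: centre of the cradle's underside on the bench, z up. 84 mm wide up to 98 mm, narrowing to 48 mm at 115 mm; above, a 23 mm neck to 150 mm with a 36 mm wide ledge at 140 to 146 mm. Its x axis: the small red dash on the shoulder.
- cap: Red ribbed push-and-turn cap, 50 mm diameter, 27 mm tall, 30 g, white bar along its x axis on top. Origin: centre of its lower rim, z up; closed, the rim is 136 mm and the top 163 mm above the bench, x along the bottle's x (within 0.1 rad). About 2 mm sideways play. Gripped round its sides from above it can be pressed by friction. Once free it lifts straight off.
- seal (a joint): Spring seal under the cap, pushes it up with 6 N plus 0.9 N per mm. Value in m: about 0 closed, grows as the cap is pressed, 0.007 when it bottoms (about 13 N), -0.002 with the cap off. Two teeth block turning until the cap is pressed more than 4 mm (about 10 N).
- bottle_mouth (a point): Centre of the bottle's mouth, on its axis, 150 mm above the bench, under the cap. Held down past the teeth, the cap turns anticlockwise seen from above about this axis; it can rise after 0.85 to 1.25 rad of turn from closed (aim for 1.08), where a stop ends the turn. Clockwise is blocked.
- toy_truck: Orange and yellow die-cast toy dump truck, 116 mm long, 48 wide, 56 high, standing on the bench; not to be disturbed. Origin at the centre of its underside, x towards its tail.
- paint_brush: Brush lying on the bench; not to be disturbed. Origin at the centre of its underside, its length along x.
- wheel_tin: Small open aluminium tin, 68 mm diameter, 45 mm high; not to be disturbed. Origin at the centre of its underside.
Mind the look-alikes: they are no part of the job. Leave any blue or turquoise look-alike of the cork_riser alone. There is more than one size of the cap; the one meant has the size given above.

How it is judged:
By the outcome, as a careful person would: the job done as asked, in the order asked, and still so for the second after the job is handed in, while the arm keeps its last pose, push and grip.
It also fails if it takes over 61 s, if anything falls off the work surface, if the arm or the gripper's body presses on something with over 40 N, if the wrist force passes 120 N, or if a joint passes its speed limit or range.

ROBOT

A 6-joint arm with a two-finger parallel gripper is mounted at the origin on the work surface. World frame = base frame: x ahead of the robot, y to its left, z up, the work surface at z = 0. Lengths are in mm, angles in rad, forces in N, time in s.
With the tool pointing down it reaches from about 350 to 775 mm from the base axis. Payload 7.3 kg.
Tool frame: the origin (TCP) lies midway between the tips of the shut fingers; the grasp point (between the pads) lies 19 mm behind it (bot.tcp_to_grasp is the distance from the TCP to the grasp point, in mm); z points along the fingers, y is the line along which they close (so a half turn about z gives the same grasp; the last joint's range is limited). The gripper opens to 92 mm and grips with 3 to 60 N. Pads are 19 mm wide; open, the fingers measure 130 mm over their backs; the gripper's body (75 mm by 190 mm) begins 47 mm behind the grasp point.
Start: joints at [-1.401, 0.342, 1.524, -0, 1.275, -0.146], TCP at [163.075, -499.05, 226.741] pointing down, gripper open.
Joint ranges: [-2.53, 2.53], [-0.77, 2.02], [0.04, 2.7], [-1, 4.14], [0.28, 2.66], [-3.11, 3.11]. Speed limits (rad/s): [2.57, 2.57, 3.14, 3.14, 3.14, 3.14].

INTERFACE

Orientations are given as [roll, pitch, yaw] about the fixed x, y, z axes, in that order (R = Rz(yaw) Ry(pitch) Rx(roll)).
In Python, from plant import bot, viewer gives the robot as it stands. The module is installed in compiled form; this text tells all that it offers.
- The arm moves only by the shell command python3 -m handwheel 'ROWS'. ROWS is text: rows parted by semicolons, each of 7 numbers parted by spaces: the shift along the tool's x, y, z scaled (see below), then the turn, a rotation vector about the tool's x, y, z scaled (see below), then the opening, from -1 (shut) to 1 (fully open), so that 0 is half open. In form: tx ty tz rx ry rz gripper; .... A call has 1 to 8 rows; each row is the pose to reach, as a shift and turn from the pose commanded when the call began, along the tool's axes at that moment, turning the shorter way round; what a row does not reach only later rows make up. The controller multiplies each number of a shift by 10 cm and each number of a turn by pi rad. A row lasts 1/12 s, in which the tool goes at most 41.7 mm and 7.16 degrees, less where a joint would pass 70% of its speed; a pose out of reach is approached as far as the arm can. A call with a number of a shift or a turn outside -1 to 1 is refused whole. A call with a gripper value outside its range is refused whole. The fingers move at their own pace and stop on an object; the grip force is fixed at half the most. Time passes only in rows, so rows that repeat a pose let the fingers close. It gives the time, the measured TCP pose, the force, the opening and the grip force at its end, in the units of the state.
- bot.get_obs(): the state, without advancing time (a new reading comes with each control period).
- viewer.capture(name): name is "side" or "top" or "wrist"; returns a dict with "frame" (480x640x3 uint8, red, green, blue), "fov_y" (degrees; the focal length in pixels is half the picture's height over the tangent of half this angle, whatever the lens; pixels are square), "cx", "cy" (the principal point, pixels), "T" (4x4, takes a point from camera to world coordinates). Camera axes: x right, y down, z forward; pixel columns grow to the right and rows downward; lengths in mm; the calibration is good to about 2 mm. A picture is of the moment at which its call begins. There is no depth.
- bot.close_job(): hands the job in; it is judged then, once.
Trained networks look in a picture, given as the dict that the camera call returned (one of the last four; its "shot" number tells which), for a name from the list of things; names that differ only in an ending like _2 or _b are one class to them, and where a whole thing is asked for, a point or a joint stands for the part that bears it (a point fixed in the world has none). Each returns a list of dicts, best first, with "score" (0 to 1); they miss things now and then, are a little off and sometimes report something else, mostly with a low value. They report only what shows in the picture. A call takes as long as a camera call. They do not tell look-alikes from the thing itself.
- viewer.recognise(target, picture): "centre" ([column, row] in pixels, amid what is visible of it).
- viewer.cut_out(target, picture): "pixels" (480x640 bool, what is visible of it) and "centre" ([column, row] in pixels, amid what is visible of it).
The state is a dict: "time": time; "joint_positions": joint angles; "dq": joint speeds; "tau": joint torques, N m; "tool_pos": TCP position; "tcp_rot": TCP orientation; "contact_force": force on the tool from outside, world axes, zero at the start; "moment": the same for the moment, N m; "grip_width": finger opening in mm; "finger_force": force on a finger pad.
Only numpy, scipy, OpenCV 4.12 (cv2) and the standard library are available. Lean on these libraries where they do the work, as an engineer would, in place of code of your own. Each camera call takes 0.05 s, during which the arm holds its last target. There are 200 camera calls.

## Working session

There is one attempt and no reset: what is moved stays moved. The work goes in short steps, Python scripts to look and compute and a shell command to move; the robot and the scene stay as the last step left them, time stands still between calls to the robot, and variables do not carry over. Pictures are saved under pics/ and viewed, at most 13 in all, crops included, and the job is handed in when it is done.

```bash
mkdir -p pics; cat > h.py <<'E'
import numpy as np, cv2
from plant import bot, viewer
def cam(n):
    p=viewer.capture(n); return p
def save(p,name): cv2.imwrite('pics/'+name+'.png',p['frame'][:,:,::-1])
def ray(p,uv,z):
    f=240/np.tan(np.radians(p['fov_y'])/2); T=np.array(p['T'])
    d=T[:3,:3]@np.array([(uv[0]-p['cx'])/f,(uv[1]-p['cy'])/f,1]); o=T[:3,3]
    return o+d*(z-o[2])/d[2]
def proj(p,X):
    f=240/np.tan(np.radians(p['fov_y'])/2); T=np.array(p['T'])
    c=T[:3,:3].T@(np.array(X)-T[:3,3]); return np.array([p['cx']+f*c[0]/c[2],p['cy']+f*c[1]/c[2]])
E
python3 - <<'E'
from h import *
np.set_printoptions(precision=1,suppress=True)
for n in ['top','side']:
    p=cam(n); save(p,n+'0'); print(n,p['T'],p['fov_y'],p['cx'],p['cy'])
    for t,z in dict(stand_base=18,wood_riser=18,cork_riser=18,cap=163,bottle=60,toy_truck=40,paint_brush=8,wheel_tin=45).items():
        for r in viewer.cut_out(t,p)[:4]:
            m=r['pixels'].astype(np.uint8); rr=cv2.minAreaRect(cv2.findNonZero(m))
            print(t,round(r['score'],2),np.array(r['centre']),ray(p,r['centre'],z)[:2],m.sum(),np.array(rr[1]),rr[2])
o=bot.get_obs(); print(o['tcp_rot'],o['time'],o['grip_width'])
E
```

```text
top [[  -0.    -1.     0.1  411. ]
 [  -1.     0.     0.     2.2]
 [  -0.    -0.1   -1.  1170.9]
 [   0.     0.     0.     1. ]] 51.0440849684376 314.82196650136126 232.1710861923197
stand_base 0.59 [321.5 266. ] [465.5   0.2] 1162 [24.7 47.9] 12.094758033752441
wood_riser 0.93 [476.9 261.4] [ 474.3 -354.9] 1267 [49.1 26.5] 85.76361083984375
wood_riser 0.56 [220.9 216.7] [581.  233.1] 1995 [52.2 50.2] 6.34019136428833
wood_riser 0.25 [221.4 130. ] [788.5 235.5] 666 [29. 27.] 90.0
cork_riser 0.96 [304.6 198.8] [621.9  38.6] 1146 [47.3 25.2] 40.601295471191406
cork_riser 0.92 [407.1 265.5] [ 465.7 -195.5] 1224 [25.7 48.6] 10.30484676361084
cork_riser 0.59 [425.  341.2] [ 295.6 -231.4] 1295 [26.7 49.6] 23.198589324951172
cap 0.83 [199.4 204.4] [585.2 248.4] 587 [26. 27.] 90.0
cap 0.72 [156.7 225.5] [542.4 334.3] 212 [16.3 14.8] 45.0
cap 0.56 [219.4 221.5] [549.8 206.9] 1933 [50.1 49.5] 6.340191841125488
bottle 0.82 [218.9 219.9] [567.6 229. ] 1929 [50.7 50.1] 5.710593223571777
toy_truck 0.96 [350.2 148.7] [734.4 -67.5] 1071 [51.2 22.5] 81.11934661865234
paint_brush 0.98 [429.5 146.8] [ 
[... 342 characters left out ...]
5] 792 [47.  17.8] 5.194429397583008
cork_riser 0.9 [414.3 232.1] [ 314.8 -212.5] 737 [47.1 17.3] 13.626995086669922
cork_riser 0.63 [282.1 282.9] [616.1  17.1] 607 [23.1 60.2] 68.96248626708984
cork_riser 0.57 [352.9 237.7] [ 467. -178.] 790 [46.9 18. ] 6.842773914337158
cap 0.98 [285.9 447.2] [550.7 494.6] 828 [33. 29.] 90.0
cap 0.91 [276.1 299.5] [589.9 262.3] 1049 [34. 35.] 90.0
bottle 0.65 [285.7 363.3] [578.1 282.5] 5760 [76.4 91.9] 9.7824068069458
toy_truck 0.7 [229.4 254. ] [738.8 -55.5] 1290 [54. 29.] 0.0
paint_brush 0.55 [242.5 223.8] [ 752.  -257.6] 723 [72.2 13.3] 11.309932708740234
wheel_tin 0.88 [163.8 355.4] [773.4 258.7] 1602 [45. 43.] 90.0
[3.1 0.  0.3] 0.9 91.94972245368463
```

```bash
python3 -c "
import cv2
a=cv2.imread('pics/top0.png');cv2.imwrite('pics/topc.png',cv2.resize(a[90:390,120:520],None,fx=2,fy=2,interpolation=cv2.INTER_CUBIC))"
```

```text
(no output)
```

View pics/topc.png

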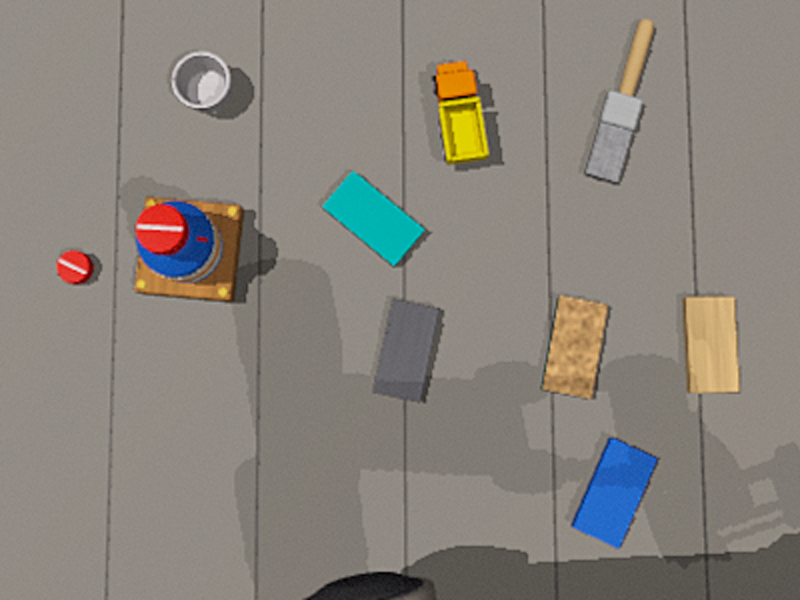

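View pics/side0.png

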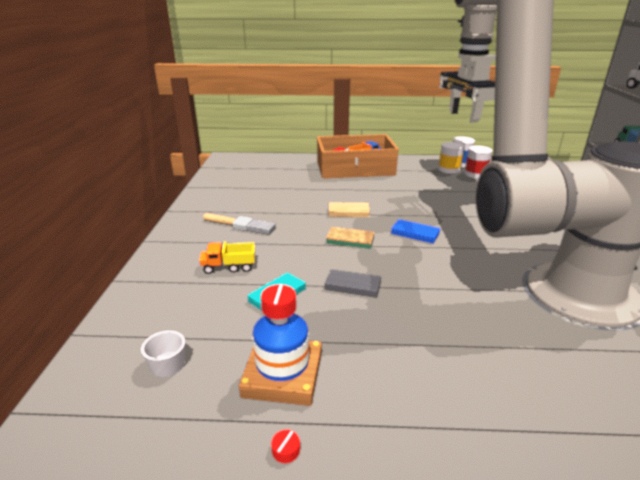

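Top view (crop pixels): the base is dark at (408,350), the wood riser is at (712,345), and the cork riser is mottled brown at (576,347). The turquoise (375,218) and blue (615,492) boards are decoys. The 50 mm cap is on the bottle at (162,228), and the small cap on the bench at (75,266) is a decoy.

```bash
cat >> h.py <<'E'
from scipy.optimize import minimize
from scipy.spatial.transform import Rotation as Rn
def fit(p,mask,x0,z0=0,h=18,L=110,W=56):
    """fit known box (x,y,yaw) to mask by silhouette overlap"""
    S=4
    m=cv2.resize(mask.astype(np.uint8),None,fx=S,fy=S,interpolation=cv2.INTER_LINEAR).astype(np.float32)
    m=cv2.GaussianBlur(m,(0,0),S)
    def cost(q):
        x,y,a=q[0],q[1],q[2]/50
        c,s=np.cos(a),np.sin(a)
        P=np.array([proj(p,[x+c*u-s*v,y+s*u+c*v,z]) for u in(-L/2,L/2) for v in(-W/2,W/2) for z in(z0,z0+h)])
        hull=cv2.convexHull((((P+.5)*S-.5)*16).astype(np.int32))
        r=np.zeros(m.shape,np.float32); cv2.fillConvexPoly(r,hull,1,cv2.LINE_8,4)
        r=cv2.GaussianBlur(r,(0,0),S)
        return float(((r-m)**2).sum()/m.sum())
    q=np.array([x0[0],x0[1],x0[2]*50.])
    b=minimize(cost,q,method='Nelder-Mead',options=dict(initial_simplex=q+np.array([[0,0,0],[8,0,0],[0,8,0],[0,0,8]]),xatol=.1,fatol=1e-4))
    return b.x[0],b.x[1],b.x[2]/50,b.fun
def rel(pos,yaw,pitchroll=True):
    o=bot.get_obs(); R=Rn.from_euler('xyz',o['tcp_rot']).as_matrix()
    t=R.T@(np.array(pos)-np.array(o['tool_pos']))
    G=Rn.from_euler('xyz',[np.pi,0,yaw]).as_matrix()
    rv=Rn.from_matrix(R.T@G).as_rotvec()
    print('rows t',np.round(t/100,4),'r',np.round(rv/np.pi,4),'nrows',max(np.linalg.norm(t)/41.7,np.degrees(np.linalg.norm(rv))/7.16))
    return t,rv
E
python3 - <<'E'
from h import *
np.set_printoptions(precision=3,suppress=True)
p=cam('top')
for t,c,x0 in [('stand_base',(322,265),(466,0,-.1)),('wood_riser',(477,261),(474,-355,.0)),('cork_riser',(407,265),(466,-195,-.1))]:
    r=min(viewer.cut_out(t,p),key=lambda r:np.hypot(*(np.array(r['centre'])-c)))
    f=[fit(p,r['pixels'],(x0[0],x0[1],a)) for a in(-.2,.2)]
    f=min(f,key=lambda q:q[3]);print(t,np.array(f))
    if t[0]=='w': w=f
w_=cam('wrist'); o=bot.get_obs(); R=Rn.from_euler('xyz',o['tcp_rot']).as_matrix()
T=np.array(w_['T']); print(R.T@T[:3,:3],R.T@(T[:3,3]-o['tool_pos']),w_['fov_y'],o['tool_pos'],o['tcp_rot'])
rel([w[0],w[1],180],w[2])
E
```

```text
stand_base [468.414  -2.05   -0.222   0.012]
wood_riser [ 472.812 -351.564    0.003    0.006]
cork_riser [ 470.534 -195.033   -0.209    0.003]
[[ 0.    -0.969 -0.248]
 [ 1.     0.    -0.   ]
 [ 0.    -0.248  0.969]] [  66.878    0.187 -159.716] 58.245769555783255 [ 163.087 -499.036  226.747] [3.141 0.    0.316]
rows t [ 3.402 -0.44   0.467] r [ 0.    -0.     0.099] nrows 8.302451272159924
```

```bash
python3 -m handwheel '1 -.15 .15 0 0 0 1;1 -.15 .15 0 0 0 1;1 -.15 .15 0 0 0 1' >/dev/null
python3 -m handwheel '1 -.15 .15 0 0 0 1;1 -.15 .15 0 0 0 1;1 -.15 .15 0 0 0 1'>/dev/null
python3 -m handwheel '1 -.15 .15 0 0 0 1;1 -.15 .15 0 0 0 1;1 -.15 .15 0 0 0 1'>/dev/null
python3 -m handwheel '.4 0 0 0 0 .1 1;.4 0 0 0 0 .1 1;.4 0 0 0 0 .1 1;.4 0 0 0 0 .1 1;.4 0 0 0 0 .1 1'
python3 - <<'E'
from h import *
p=cam('wrist'); save(p,'w1')
for r in viewer.cut_out('wood_riser',p):
    f=fit(p,r['pixels'],(472.8,-351.6,0)); print(r['score'],r['centre'],r['pixels'].sum(),f)
    rel([f[0],f[1],4],f[2])
E
```

```text
time: 2.32
tool_pos: [472.3, -350.6, 181.6]
tcp_rot: [-3.141, 0.0, 0.004]
contact_force: [-0.2, -0.0, -0.0]
grip_width: 91.8
finger_force: 0.0
0.7 [325.9, 212.8] 10453 (np.float64(476.6843822927234), np.float64(-351.8863387182817), np.float64(0.01304778621630009), np.float64(0.0024437245447188616))
rows t [0.047  0.0095 1.7779] r [ 0.      0.     -0.0032] nrows 4.265146249195251
```

View pics/w1.png

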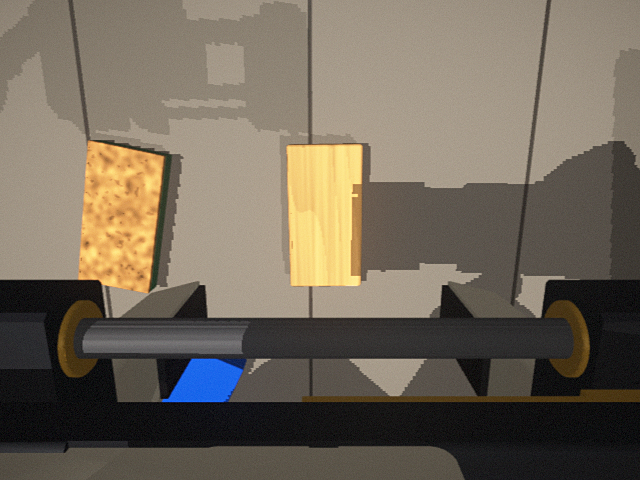

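```bash
python3 -m handwheel '.045 .01 .9 0 0 -.003 1;.045 .01 .9 0 0 -.003 1;.045 .01 .9 0 0 -.003 1' >/dev/null
python3 -m handwheel '0 0 .5 0 0 0 1;0 0 .8 0 0 0 1;0 0 .87 0 0 0 1;0 0 .87 0 0 0 1'
python3 -m handwheel '0 0 0 0 0 0 -1;0 0 0 0 0 0 -1;0 0 0 0 0 0 -1;0 0 0 0 0 0 -1;0 0 0 0 0 0 -1;0 0 0 0 0 0 -1'
python3 -m handwheel '0 0 -.5 0 0 0 -1;0 0 -1 0 0 0 -1;0 0 -1 0 0 0 -1;0 0 -1 0 0 0 -1'
```

```text
time: 3.0
tool_pos: [475.7, -351.1, 3.8]
tcp_rot: [-3.139, 0.003, 0.011]
contact_force: [-0.3, 0.3, 0.3]
grip_width: 92.0
finger_force: 0.0
time: 3.5
tool_pos: [477.1, -351.9, 5.5]
tcp_rot: [3.141, -0.001, 0.011]
contact_force: [0.9, -0.3, -0.2]
grip_width: 56.2
finger_force: 0.0
time: 3.83
tool_pos: [478.9, -353.6, 109.9]
tcp_rot: [3.135, -0.007, 0.011]
contact_force: [0.2, -0.3, -0.0]
grip_width: 55.5
finger_force: 30.0
```

```bash
python3 -m handwheel '-.26 -.88 -.15 0 0 0 -1;-.26 -.88 -.15 0 0 0 -1;-.26 -.88 -.15 0 0 0 -1' >/dev/null
python3 -m handwheel '-.26 -.88 -.15 0 0 0 -1;-.26 -.88 -.15 0 0 0 -1;-.26 -.88 -.15 0 0 0 -1' >/dev/null
python3 -m handwheel '-.26 -.88 -.15 0 0 0 -1;-.26 -.88 -.15 0 0 0 -1;-.26 -.88 -.15 0 0 0 -1' >/dev/null
python3 -m handwheel '-.2 -.86 0 0 0 -.07 -1;-.2 -.86 0 0 0 -.07 -1;-.2 -.86 0 0 0 -.07 -1;-.2 -.86 0 0 0 -.07 -1;-.2 -.86 0 0 0 -.07 -1'
python3 - <<'E'
from h import *
p=cam('wrist'); save(p,'w2')
for r in viewer.cut_out('stand_base',p):
    f=fit(p,r['pixels'],(468.8,0,-.22)); print(r['score'],r['centre'],r['pixels'].sum(),f)
for r in viewer.cut_out('wood_riser',p):
    print(r['score'],r['centre'],r['pixels'].sum())
E
```

```text
time: 5.0
tool_pos: [375.4, -3.0, 149.5]
tcp_rot: [3.141, -0.0, 0.232]
contact_force: [0.1, -0.1, -1.7]
grip_width: 55.7
finger_force: 30.0
0.68 [358.0, 83.9] 15069 (np.float64(472.1248508283754), np.float64(-2.0422893560676028), np.float64(-0.21706393765014131), np.float64(0.028500985354185104))
0.78 [324.4, 257.3] 29134
```

View pics/w2.png

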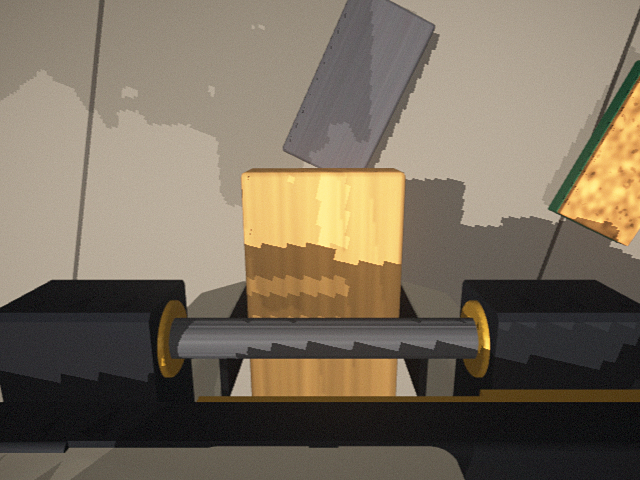

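```bash
python3 - <<'E'
from h import *
p=cam('wrist')
o=bot.get_obs(); R=Rn.from_euler('xyz',o['tcp_rot']).as_matrix()
for dz in(12,14):
  for uv in((247,170),(400,170)):
    print(R.T@(ray(p,uv,o['tool_pos'][2]+dz)-o['tool_pos']))
rel([472.2,-2.2,100],-.217)
rel([472.2,-2.2,24],-.217)
E
```

```text
[ 54.93800943 -25.70836667 -12.01344367]
[ 54.9523474   26.18379002 -12.00078238]
[ 55.10109644 -25.3583016  -14.01337961]
[ 55.1152403   25.83132107 -14.00088972]
rows t [0.9468 0.2022 0.4951] r [1.000e-04 0.000e+00 1.419e-01] nrows 3.5660805202640486
rows t [0.9469 0.202  1.2551] r [1.000e-04 0.000e+00 1.419e-01] nrows 3.8013452830140535
```

```bash
python3 -m handwheel '.947 .202 .5 0 0 .142 -1;.947 .202 .5 0 0 .142 -1;.947 .202 .5 0 0 .142 -1;.947 .202 .5 0 0 .142 -1;.947 .202 .5 0 0 .142 -1' >/dev/null
python3 -m handwheel '0 0 .4 0 0 0 -1;0 0 .6 0 0 0 -1;0 0 .6 0 0 0 -1;0 0 .6 0 0 0 -1;0 0 .6 0 0 0 -1'
python3 -c "
from h import *
rel([472.2,-2.2,22.6],-.217)"
```

```text
time: 6.03
tool_pos: [472.5, -1.3, 41.0]
tcp_rot: [3.142, -0.002, -0.215]
contact_force: [0.8, 0.2, -0.9]
grip_width: 56.1
finger_force: 30.0
rows t [-0.001   0.0092  0.1838] r [ 0.     -0.0006  0.0007] nrows 0.44121581819575
```

```bash
python3 -m handwheel '0 .005 .1 0 0 0 -1;0 .005 .14 0 0 0 -1;0 .005 .165 0 0 0 -1;0 .005 .18 0 0 0 -1;0 .005 .18 0 0 0 -1;0 .005 .18 0 0 0 -1'
python3 -m handwheel '0 0 0.005 0 0 0 -1;0 0 0.005 0 0 0 -1'
python3 -m handwheel '0 0 0 0 0 0 .1;0 0 0 0 0 0 .6;0 0 0 0 0 0 .6;0 0 0 0 0 0 .6'
python3 -m handwheel '0 0 -.5 0 0 0 .6;0 0 -1 0 0 0 1;0 0 -1 0 0 0 1;0 0 -1 0 0 0 1;0 0 -1 0 0 0 1'
python3 - <<'E'
from h import *
p=cam('wrist'); save(p,'w3')
for r in viewer.cut_out('wood_riser',p):
    f=fit(p,r['pixels'],(472,-2,-.217),z0=18); print(r['score'],r['centre'],r['pixels'].sum(),f)
for r in viewer.cut_out('stand_base',p):
    print(r['score'],r['centre'],r['pixels'].sum())
cv2.imwrite('pics/w3c.png',cv2.resize(p['frame'][60:330,170:500,::-1],None,fx=2.2,fy=2.2))
E
```

```text
time: 6.53
tool_pos: [472.1, -1.4, 23.5]
tcp_rot: [3.141, -0.002, -0.215]
contact_force: [-3.2, 0.3, 11.1]
grip_width: 56.0
finger_force: 30.0
time: 6.7
tool_pos: [472.2, -1.5, 23.4]
tcp_rot: [3.141, -0.002, -0.215]
contact_force: [-5.6, -0.3, 16.9]
grip_width: 55.7
finger_force: 30.0
time: 7.03
tool_pos: [472.0, -1.3, 21.7]
tcp_rot: [-3.142, -0.001, -0.215]
contact_force: [0.8, 0.5, -0.4]
grip_width: 70.6
finger_force: 0.0
time: 7.45
tool_pos: [472.1, -1.3, 121.9]
tcp_rot: [-3.142, -0.002, -0.215]
contact_force: [-0.8, 0.1, 0.4]
grip_width: 90.8
finger_force: 0.0
0.72 [324.0, 233.1] 15244 (np.float64(472.60377020587634), np.float64(-1.576479329959953), np.float64(-0.2149754397218264), np.float64(0.11475738137960434))
0.64 [296.5, 155.3] 31
```

View pics/w3c.png

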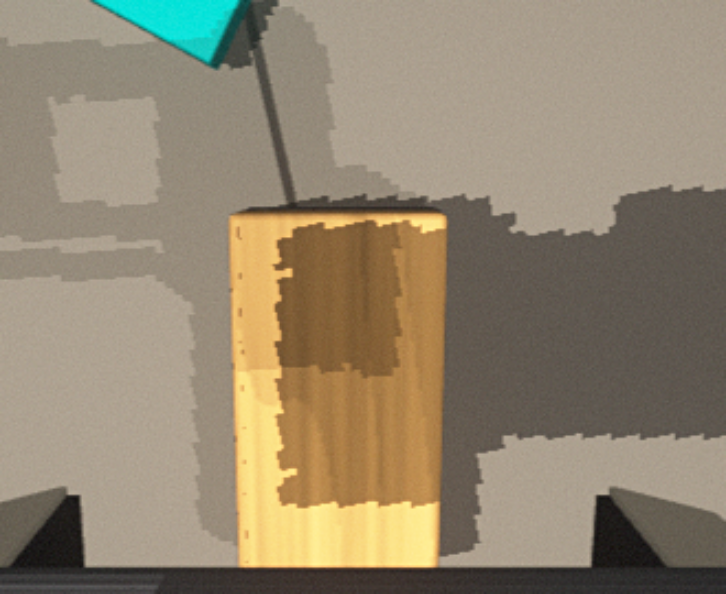

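Placed riser: a uniform thin dark strip at the far edge, which matches the perspective. The wood is within about 1 mm of the base. Next is the cork riser.

```bash
python3 -m handwheel '.22 .945 -.3 0 0 0 1;.22 .945 -.3 0 0 0 1;.22 .945 -.3 0 0 0 1' >/dev/null
python3 -m handwheel '.22 .945 -.3 0 0 0 1;.22 .945 -.3 0 0 0 1;.22 .945 -.3 0 0 0 1;.22 .945 -.3 0 0 0 1;.22 .945 -.3 0 0 0 1;.22 .945 -.3 0 0 0 1'
python3 - <<'E'
from h import *
p=cam('wrist'); save(p,'w4')
for r in viewer.cut_out('cork_riser',p):
    f=fit(p,r['pixels'],(474,-195,-.209)); print(r['score'],r['centre'],r['pixels'].sum(),f)
    rel([f[0],f[1],4.6],f[2])
E
```

```text
time: 8.35
tool_pos: [473.5, -194.1, 179.7]
tcp_rot: [-3.14, 0.003, -0.215]
contact_force: [0.9, -0.1, -0.2]
grip_width: 91.7
finger_force: 0.0
0.96 [416.5, 376.6] 2762 (np.float64(186.00000000000182), np.float64(-26.99999999999909), np.float64(0.43100000000000016), np.float64(0.9549469947814941))
rows t [-3.1624 -1.0175  1.7639] r [-0.0005  0.0006 -0.2052] nrows 9.019955641866918
0.94 [327.5, 214.9] 10640 (np.float64(474.4824827843398), np.float64(-195.41687022175697), np.float64(-0.20131932564363667), np.float64(0.0017067680601030588))
rows t [0.0139 0.0168 1.7559] r [-0.0003  0.0007 -0.0039] nrows 4.211208318043094
0.59 [21.0, 108.7] 4132 (np.float64(186.00000000000182), np.float64(-26.99999999999909), np.float64(0.43100000000000016), np.float64(0.9754109978675842))
rows t [-3.1624 -1.0175  1.7639] r [-0.0005  0.0006 -0.2052] nrows 9.019955641866918
```

View pics/w4.png

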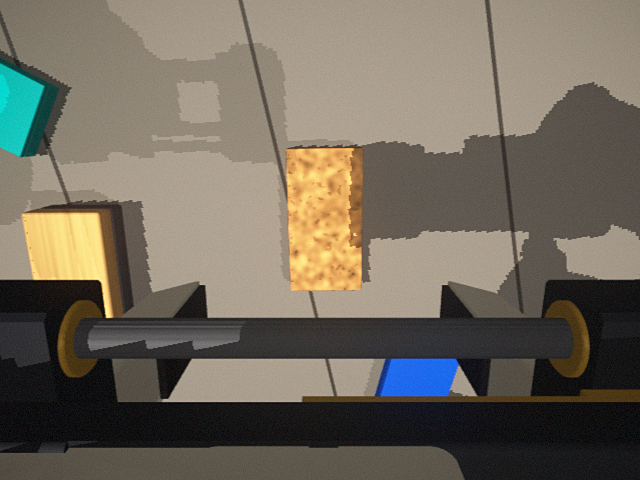

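```bash
python3 -m handwheel '.014 .017 .9 0 0 -.004 1;.014 .017 .9 0 0 -.004 1;.014 .017 .9 0 0 -.004 1' >/dev/null
python3 -m handwheel '0 0 .5 0 0 0 1;0 0 .8 0 0 0 1;0 0 .855 0 0 0 1;0 0 .855 0 0 0 1;0 0 .855 0 0 0 1;0 0 .855 0 0 0 1'
python3 -m handwheel '0 0 0 0 0 0 -1;0 0 0 0 0 0 -1;0 0 0 0 0 0 -1;0 0 0 0 0 0 -1;0 0 0 0 0 0 -1;0 0 0 0 0 0 -1;0 0 0 0 0 0 -1'
python3 -m handwheel '0 0 -.5 0 0 0 -1;0 0 -1 0 0 0 -1;0 0 -1 0 0 0 -1;0 0 -1 0 0 0 -1' >/dev/null
python3 -m handwheel '-.75 -.955 -.25 0 0 0 -1;-.75 -.955 -.25 0 0 0 -1;-.75 -.955 -.25 0 0 0 -1;-.75 -.955 -.25 0 0 0 -1' >/dev/null
python3 -m handwheel '-.75 -.955 -.25 0 0 0 -1;-.75 -.955 -.25 0 0 0 -1;-.75 -.955 -.25 0 0 0 -1;-.75 -.955 -.25 0 0 0 -1;-.75 -.955 -.25 0 0 0 -1;-.75 -.955 -.25 0 0 0 -1'
python3 - <<'E'
from h import *
p=cam('wrist'); save(p,'w5')
for r in viewer.cut_out('wood_riser',p):
    f=fit(p,r['pixels'],(472,-2,-.217),z0=18); print(r['score'],r['centre'],r['pixels'].sum(),f)
for r in viewer.cut_out('cork_riser',p): print(r['score'],r['centre'],r['pixels'].sum())
rel([472.3,-1.6,60],-.215)
E
```

```text
time: 9.2
tool_pos: [476.9, -197.9, 8.2]
tcp_rot: [3.14, -0.004, -0.202]
contact_force: [0.3, 0.1, -0.2]
grip_width: 91.8
finger_force: 0.0
time: 9.78
tool_pos: [475.3, -197.3, 5.8]
tcp_rot: [3.142, 0.0, -0.203]
contact_force: [-0.5, -0.2, 2.3]
grip_width: 55.6
finger_force: 30.0
time: 10.95
tool_pos: [366.7, 20.1, 155.2]
tcp_rot: [3.141, 0.0, -0.201]
contact_force: [-0.4, -0.2, -0.4]
grip_width: 55.3
finger_force: 30.0
0.85 [325.2, 76.0] 14525 (np.float64(471.83464404314043), np.float64(-1.4200283979613904), np.float64(-0.21453163811896608), np.float64(0.0016890349797904491))
0.72 [632.9, 274.6] 1020
0.7 [323.9, 260.9] 28685
rows t [ 1.0739 -0.0099  0.9505] r [0.0001 0.0003 0.0035] nrows 3.4391873743263632
```

View pics/w5.png

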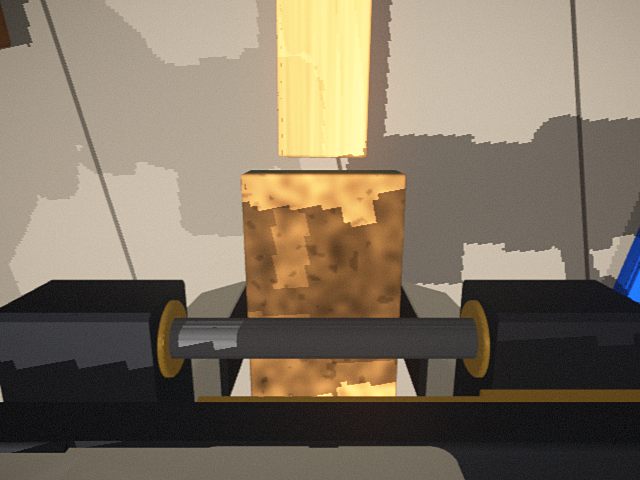

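```bash
python3 -m handwheel '.96 -.01 .5 0 0 .004 -1;.96 -.01 .5 0 0 .004 -1;.96 -.01 .5 0 0 .004 -1;.96 -.01 .5 0 0 .004 -1' >/dev/null
python3 -m handwheel '.12 0 .3 0 0 0 -1;.12 0 .4 0 0 0 -1;.12 0 .4 0 0 0 -1;.12 0 .4 0 0 0 -1;.12 0 .4 0 0 0 -1'
python3 -c "
from h import *
rel([473,-1.7,41],-.215)"
```

```text
time: 11.85
tool_pos: [472.8, -1.3, 66.3]
tcp_rot: [3.142, -0.001, -0.216]
contact_force: [-0.4, 0.4, -1.1]
grip_width: 55.5
finger_force: 30.0
rows t [0.0031 0.0034 0.2535] r [ 0.     -0.0002 -0.0003] nrows 0.6079093770011696
```

```bash
python3 -m handwheel '0 .002 .12 0 0 0 -1;0 .002 .18 0 0 0 -1;0 .002 .22 0 0 0 -1;0 .002 .245 0 0 0 -1;0 .002 .25 0 0 0 -1;0 .002 .25 0 0 0 -1;0 .002 .25 0 0 0 -1'
python3 -m handwheel '0 0 0 0 0 0 .1;0 0 0 0 0 0 .6;0 0 0 0 0 0 .6;0 0 0 0 0 0 .6'
python3 -m handwheel '0 0 -.5 0 0 0 .6;0 0 -1 0 0 0 1;0 0 -1 0 0 0 1;0 0 -1 0 0 0 1'
python3 -m handwheel '-1 0 -.3 0 0 0 1;-1 0 -.3 0 0 0 1;-1 0 -.3 0 0 0 1;-1 0 -.3 0 0 0 1;-1 0 -.3 0 0 0 1;-1 0 -.3 0 0 0 1'
python3 - <<'E'
from h import *
p=cam('wrist')
for r in viewer.cut_out('cork_riser',p):
    if r['pixels'].sum()>4000:
        f=fit(p,r['pixels'],(472,-2,-.217),z0=36); print(r['score'],r['centre'],r['pixels'].sum(),f)
s=cam('side')
a=cv2.resize(p['frame'][0:290,160:500],(680,580))[:, :, ::-1]
b=cv2.resize(s['frame'][255:315,310:400],(720,480),interpolation=cv2.INTER_CUBIC)[:,:,::-1]
cv2.imwrite('pics/w6.png',np.vstack([cv2.resize(a,(400,340)),cv2.resize(b,(400,260))]))
E
```

```text
time: 12.43
tool_pos: [472.6, -1.1, 41.8]
tcp_rot: [3.141, -0.0, -0.215]
contact_force: [-3.2, -0.1, 7.3]
grip_width: 55.6
finger_force: 30.0
time: 12.77
tool_pos: [473.0, -1.1, 41.0]
tcp_rot: [3.142, -0.001, -0.215]
contact_force: [0.5, -0.7, -0.7]
grip_width: 70.4
finger_force: 0.0
time: 13.1
tool_pos: [475.4, -1.4, 144.9]
tcp_rot: [-3.141, -0.009, -0.215]
contact_force: [0.8, 0.9, 0.1]
grip_width: 88.5
finger_force: 0.0
time: 13.6
tool_pos: [375.7, 20.1, 170.5]
tcp_rot: [3.142, -0.001, -0.215]
contact_force: [0.0, -0.5, -0.2]
grip_width: 91.7
finger_force: 0.0
0.87 [324.9, 84.3] 16113 (np.float64(471.1870223121764), np.float64(-0.7513591798780563), np.float64(-0.2140594743783943), np.float64(0.0011675594141706824))
```

View pics/w6.png

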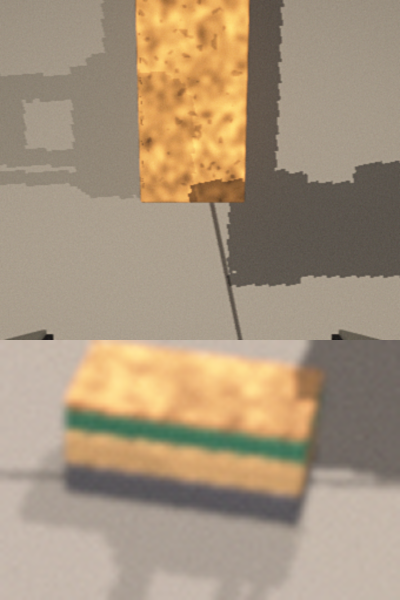

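The stack shows cork, green, wood and dark layers, flush in both views. Next is the cap.

```bash
python3 -m handwheel '.5 -.88 -.6 0 0 0 1;.5 -.88 -.6 0 0 0 1;.5 -.88 -.6 0 0 0 1;.5 -.88 -.6 0 0 0 1' >/dev/null
python3 -m handwheel '.5 -.88 -.6 0 0 0 1;.5 -.88 -.6 0 0 0 1;.5 -.88 -.6 0 0 0 1;.5 -.88 -.6 0 0 0 1' >/dev/null
python3 -m handwheel '.5 -.88 0 0 0 -.068 1;.5 -.88 0 0 0 -.068 1;.5 -.88 0 0 0 -.068 1;.5 -.88 0 0 0 -.068 1;.5 -.88 0 0 0 -.068 1;.5 -.88 0 0 0 -.068 1'
python3 - <<'E'
from h import *
p=cam('wrist'); save(p,'w7')
for r in viewer.cut_out('cap',p):
    m=r['pixels'].astype(np.uint8);(c,rad)=cv2.minEnclosingCircle(cv2.findNonZero(m))
    print(r['score'],r['centre'],m.sum(),c,rad,ray(p,r['centre'],163)[:2],ray(p,c,163)[:2])
E
```

```text
time: 14.92
tool_pos: [577.5, 245.2, 289.5]
tcp_rot: [3.14, 0.002, -0.002]
contact_force: [-0.3, 0.1, -0.5]
grip_width: 91.6
finger_force: 0.0
0.68 [316.5, 215.2] 4427 (316.7196350097656, 214.1401824951172) 38.32124328613281 [590.59594114 249.64464827] [591.32112948 249.49229299]
0.58 [188.2, 204.5] 1310 (187.10464477539062, 206.6209259033203) 21.166913986206055 [598.06688062 335.58257362] [596.63251126 336.43282495]
```

View pics/w7.png

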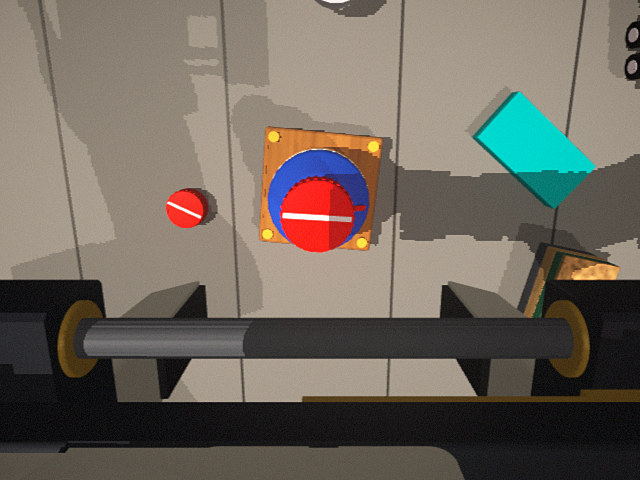

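```bash
python3 - <<'E'
from h import *
p=cam('wrist')
print(np.mean([ray(p,u,30) for u in((274,137),(374,146),(267,234),(362,243))],axis=0), ray(p,(316.5,215.7),163))
rel([590.2,249.5,138],0)
E
```

```text
[589.29370467 248.92991371  30.        ] [590.25495065 249.61094255 163.        ]
rows t [ 0.1264 -0.0442  1.5296] r [ 0.0001 -0.     -0.0008] nrows 3.6821565196995603
```

```bash
python3 -m handwheel '.122 -.042 .8 0 0 0 1;.122 -.042 .8 0 0 0 1;.122 -.042 .8 0 0 0 1;.122 -.042 .8 0 0 0 1;.122 -.042 .8 0 0 0 1;.122 -.042 .8 0 0 0 1'
python3 -m handwheel '0 0 .3 0 0 0 1;0 0 .5 0 0 0 1;0 0 .65 0 0 0 1;0 0 .71 0 0 0 1;0 0 .71 0 0 0 1;0 0 .71 0 0 0 1'
python3 -c "
from h import *
rel([589.8,249.3,138],0)"
```

```text
time: 15.57
tool_pos: [591.1, 250.5, 214.0]
tcp_rot: [-3.14, -0.005, -0.002]
contact_force: [0.2, -0.1, 0.3]
grip_width: 92.0
finger_force: 0.0
time: 16.07
tool_pos: [591.0, 250.6, 141.6]
tcp_rot: [-3.141, -0.003, -0.001]
contact_force: [-0.7, -0.3, 0.3]
grip_width: 91.6
finger_force: 0.0
rows t [-0.0118  0.013   0.0361] r [-0.0002 -0.0009 -0.0005] nrows 0.09622615173261709
```

```bash
python3 -m handwheel '-.01 .01 .036 0 0 0 1;-.01 .01 .036 0 0 0 1;-.01 .01 .036 0 0 0 1'
python3 -m handwheel '0 0 0 0 0 0 -1;0 0 0 0 0 0 -1;0 0 0 0 0 0 -1;0 0 0 0 0 0 -1;0 0 0 0 0 0 -1;0 0 0 0 0 0 -1;0 0 0 0 0 0 -1;0 0 0 0 0 0 -1'
python3 -m handwheel '0 0 .02 0 0 0 -1;0 0 .035 0 0 0 -1;0 0 .05 0 0 0 -1;0 0 .055 0 0 0 -1;0 0 .055 0 0 0 -1;0 0 .055 0 0 0 -1;0 0 .055 0 0 0 -1'
```

```text
time: 16.32
tool_pos: [589.4, 249.4, 136.9]
tcp_rot: [-3.141, -0.001, -0.002]
contact_force: [0.5, -0.4, -0.0]
grip_width: 91.8
finger_force: 0.0
time: 16.98
tool_pos: [589.1, 249.3, 136.1]
tcp_rot: [3.141, 0.0, -0.002]
contact_force: [0.1, -0.8, 0.3]
grip_width: 49.1
finger_force: 30.0
time: 17.57
tool_pos: [589.2, 249.3, 132.1]
tcp_rot: [-3.142, -0.001, -0.001]
contact_force: [-3.3, -1.8, 7.7]
grip_width: 49.2
finger_force: 30.0
```

```bash
python3 -m handwheel '0 0 .02 0 0 0 -1;0 0 .03 0 0 0 -1;0 0 .03 0 0 0 -1;0 0 .03 0 0 0 -1'
python3 -m handwheel '0 0 .01 0 0 0 -1;0 0 .02 0 0 0 -1;0 0 .02 0 0 0 -1;0 0 .02 0 0 0 -1'
```

```text
time: 17.9
tool_pos: [589.3, 249.3, 129.5]
tcp_rot: [-3.141, -0.002, -0.001]
contact_force: [-4.2, -2.4, 12.0]
grip_width: 49.0
finger_force: 30.0
time: 18.23
tool_pos: [589.3, 249.3, 128.9]
tcp_rot: [-3.141, -0.003, -0.001]
contact_force: [-7.8, -3.4, 18.1]
grip_width: 48.7
finger_force: 30.0
```

```bash
python3 -m handwheel '0 0 -.01 0 0 -.02 -1;0 0 -.01 0 0 -.05 -1;0 0 -.01 0 0 -.08 -1;0 0 -.01 0 0 -.11 -1;0 0 -.01 0 0 -.14 -1;0 0 -.01 0 0 -.17 -1;0 0 -.01 0 0 -.17 -1;0 0 -.01 0 0 -.17 -1'
python3 - <<'E'
from h import *
print(bot.get_obs()['moment'])
p=cam('top'); cv2.imwrite('pics/t8.png',cv2.resize(p['frame'][150:270,140:280,::-1],None,fx=4,fy=4))
E
```

```text
time: 18.9
tool_pos: [590.6, 250.0, 129.2]
tcp_rot: [3.14, -0.005, 0.533]
contact_force: [0.1, 0.4, 11.3]
grip_width: 49.2
finger_force: 30.0
[0.00833784 0.08070158 0.00025396]
```

```bash
python3 -m handwheel '0 0 .003 0 0 -.02 -1;0 0 .003 0 0 -.05 -1;0 0 .003 0 0 -.08 -1;0 0 .003 0 0 -.11 -1;0 0 .003 0 0 -.14 -1;0 0 .003 0 0 -.175 -1;0 0 .003 0 0 -.175 -1;0 0 .003 0 0 -.175 -1'
python3 - <<'E'
from h import *
print(bot.get_obs()['moment'])
p=cam('wrist'); save(p,'w9')
E
```

```text
time: 19.62
tool_pos: [590.7, 250.1, 129.1]
tcp_rot: [3.137, -0.004, 1.083]
contact_force: [0.0, 0.3, 12.4]
grip_width: 48.9
finger_force: 30.0
[-0.0135341   0.02976448  0.03404911]
```

View pics/w9.png

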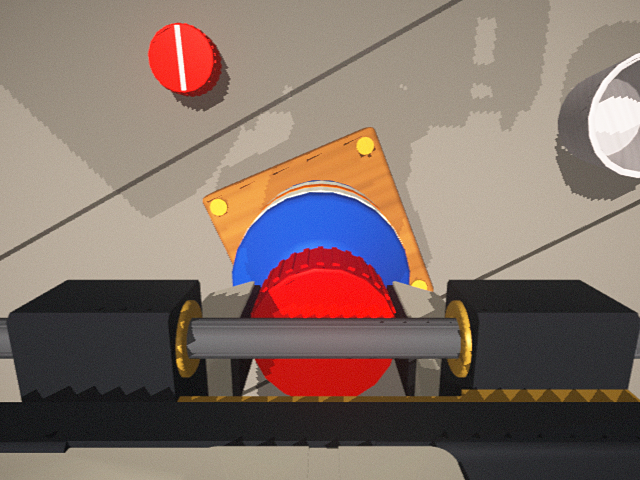

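```bash
python3 -m handwheel '0 0 -.04 0 0 0 -1;0 0 -.08 0 0 0 -1;0 0 -.12 0 0 0 -1;0 0 -.16 0 0 0 -1;0 0 -.16 0 0 0 -1;0 0 -.16 0 0 0 -1'
```

```text
time: 20.17
tool_pos: [588.9, 249.3, 142.0]
tcp_rot: [-3.141, 0.0, 1.082]
contact_force: [-0.7, -0.2, -0.5]
grip_width: 48.8
finger_force: 30.0
```

```bash
python3 -m handwheel '0 0 -.15 0 0 0 -1;0 0 -.3 0 0 0 -1;0 0 -.45 0 0 0 -1;0 0 -.6 0 0 0 -1;0 0 -.6 0 0 0 -1'
python3 -m handwheel '0 0 -.15 0 0 0 -1;0 0 -.3 0 0 0 -1;0 0 -.45 0 0 0 -1;0 0 -.47 0 0 0 -1;0 0 -.47 0 0 0 -1;0 0 -.47 0 0 0 -1;0 0 -.47 0 0 0 -1;0 0 -.47 0 0 0 -1'
python3 - <<'E'
from h import *
p=cam('side'); save(p,'s10')
cv2.imwrite('pics/s10c.png',p['frame'][180:420,120:440,::-1].repeat(2,0).repeat(2,1))
E
```

```text
time: 20.58
tool_pos: [590.2, 249.7, 204.8]
tcp_rot: [3.138, -0.003, 1.082]
contact_force: [-0.1, 0.2, 1.0]
grip_width: 48.9
finger_force: 30.0
time: 21.25
tool_pos: [588.6, 249.2, 247.8]
tcp_rot: [-3.14, 0.002, 1.082]
contact_force: [-0.4, -0.7, -0.9]
grip_width: 49.1
finger_force: 30.0
```

View pics/s10c.png

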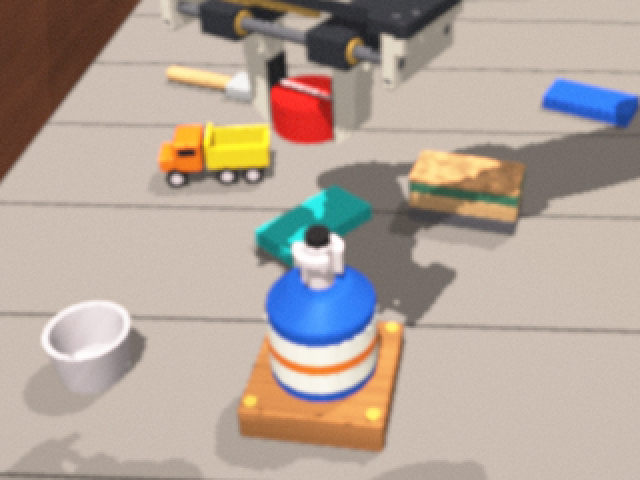

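The cap is off and held level above the open bottle (crop pixels 305,108, with the bottle mouth at 317,236). The stack at (467,190) is intact and flush.

```bash
python3 -c "
from h import *
print(bot.close_job())"
```

```text
the job is handed in; nothing more can be done
None
```

The job is handed in: wood then cork riser stacked flush on the base plate to about 1 mm, cork side up, and the red cap twisted free and held level about 10 cm above the bottle mouth, with the truck, brush and tin untouched, at about 21 s of the 61 s allowed; no verdict was returned.

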